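# Hang the bit caddy on the latching peg

## Robot

A 6-joint arm with a two-finger parallel gripper is mounted at the origin on the work surface. World frame = base frame: x ahead of the robot, y to its left, z up, the work surface at z = 0. Lengths are in m, angles in rad, forces in N, time in s.
With the tool pointing down it reaches from about 0.325 to 0.9 m from the base axis. Payload 6.1 kg.
Tool frame: the origin (TCP) lies at the very end of the fingers, on their centre line; the grasp point (between the pads) lies 19 mm behind it; z points along the fingers, y is the line along which they close (so a half turn about z gives the same grasp; the last joint's range is limited). The gripper opens to 85 mm and grips with 20 to 120 N. Pads are 22 mm wide; open, the fingers measure 114 mm over their backs; the gripper's body (76 mm by 85 mm) begins 54 mm behind the grasp point. The pads swing forward as they close: fully open they stand 13 mm farther back than shut.
Start: joints at [0.978, 0.22, 1.526, -0, 1.395, -0.126], TCP at [0.281, 0.558, 0.231] pointing down, gripper open.
Joint ranges: [-2.98, 2.98], [-0.91, 2.08], [0.09, 2.57], [-1.24, 4.39], [0.2, 2.65], [-2.68, 2.68]. Speed limits (rad/s): [2.57, 2.57, 3.01, 3.14, 3.14, 3.14].

## Interface

Orientations are given as a unit quaternion [w, x, y, z].
In Python, from bench import robot gives the robot as it stands.
- The arm moves only by the shell command python3 -m pendant 'ROWS' [FORCE]. ROWS is JSON, a list of rows, each an object of numbers: "x", "y", "z": the shift along the tool's x, y, z in m; "rx", "ry", "rz": the turn, a rotation vector about the tool's x, y, z in rad; "jaw": the finger opening in m, from 0 to 0.0854. A call has 1 to 12 rows; each row is the pose to reach, as a shift and turn from the pose commanded when the call began, along the tool's axes at that moment; what a row does not reach only later rows make up. A row lasts 1/8 s, in which the tool goes at most 62.5 mm and 10.7 degrees, less where a joint would pass 70% of its speed; a pose out of reach is approached as far as the arm can. A call with a gripper value outside its range is refused whole. The fingers move at their own pace and stop on an object; FORCE is the grip in N (left out, the last holds). Time passes only in rows, so rows that repeat a pose let the fingers close. It gives the time, the measured TCP pose, the force, the opening and the grip force at its end, in the units of the state.
- robot.observe(): the state, without advancing time (a new reading comes with each control period).
- robot.snapshot(name): name is "scene" or "top" or "wrist"; returns a dict with "img" (400x640x3 uint8, red, green, blue), "intrinsics" (3x3 intrinsics, pixels), "R" (3x3) and "t" (3): a world point X has camera coordinates R X + t; the wrist camera has in their place "mount" (4x4, takes a point from camera to tool coordinates, whose origin is the TCP and whose axes are the flange's). Camera axes: x right, y down, z forward; pixel columns grow to the right and rows downward; lengths in m; the calibration is good to about 2 mm. A picture is of the moment at which its call begins: read the wrist's pose just before it. There is no depth.
- robot.finish_job(): hands the job in; it is judged then, once.
The state is a dict: "t": time; "joint_positions": joint angles; "qvel": joint speeds; "joint_torque": joint torques, N m; "position": TCP position; "eef_rot": TCP orientation; "force": force on the tool from outside, world axes, zero at the start; "ft_torque": the same for the moment, N m; "opening": finger opening in m; "gripper_force": force on a finger pad.
Only numpy, scipy, OpenCV 4.12 (cv2) and the standard library are available. Lean on these libraries where they do the work, as an engineer would, in place of code of your own. Each camera call takes 0.05 s, during which the arm holds its last target. There are 200 camera calls.

## Task

Hang the bit caddy by its eye on the tool stand's peg: push it in so that the gravity flap lifts and falls shut behind the eye, then pull it gently back until the flap swings out against its stop. Leave it hanging by its own weight with the flap shut; be gentle with the stand, do not drop the caddy, and leave the other things alone.

Things in the scene. Friction and masses are not known exactly. Their poses are not given: they have to be found in the camera images.
- caddy: Bit caddy (0.2 to 0.4 kg) standing; origin at the centre of its underside, z up. Grey block 44 (x) by 70 (y) by 35 mm high, steel bits in it up to z = 55. From its middle rises a flat aluminium tab, 8 mm thick (x), 36 mm wide (y), up to z = 125, with the eye near its top. Alike front and back. Pinch the tab across its width from above at z about 112, so the peg can pass between fingers.
- caddy_eye (a point): Middle of the eye's upper edge, on the underside of the 8 mm high rim (caddy z = 117), axes as the caddy's. The eye is a rectangular opening through the tab along x, 20.8 mm wide (y) and 16 mm high (caddy z = 101 to 117).
- stand: Tool stand fixed on the table. Origin on the table at the front face of its upright plate, z up; its peg points along -x, roughly to the robot. Foot x -120 to 30, y -80 to 80, 10 mm thick. Plate x 0 to 6, y -35 to 35, up to z = 216; a carriage on it holds peg, bar and flap, all at y = 0. It sits on rubber: pressed along x or z it gives about 1 mm per 4 N and springs back; it must not see 15 N.
- peg_mean (a point): Mean place of the middle of the peg's blunt end (stand x = -115, z = 200), axes as the stand's. The carriage is clamped in a slot and its HEIGHT IS NOT MEASURED: peg, bar and flap lie up to 22 mm higher or lower together and must be seen or felt. Peg: square bar 10 by 10 mm. Seen from above it is bare from stand x = -115 to -93, then the bar is over it.
- pin_mean (a point): Mean place of the flap's pin (stand x = -85, 28 mm above the peg's axis; same unmeasured height error). It sits under a bar 10 mm wide, underside 31 and top 35 mm above the peg's axis, from the plate to x = -93. The flap ends 2 mm over the peg's top. Pushed in with the eye, it falls behind the rim when the tab's middle passes about x = -61; pulled back, the tab stops at about x = -84 to -80.
- flap (a joint): Angle of the flap, an aluminium plate 12 mm wide (y), 3 mm thick, 21 mm long, 20 g, hinged at its top edge. 0: hangs straight down (shut). Positive: lower edge swings in towards the plate and up (to 1.55 rad), lifted by what is pushed in. Negative: swings outward by at most 0.25 rad to a rigid stop. Falls back by its own weight.
- flask: Steel drinking flask, 68 mm across, 210 mm high, standing; origin at the centre of its underside. Leave alone.
- tape: Roll of white tape lying flat, 96 mm across, 45 mm high; origin at the centre of its underside. Leave alone.
- meter: Black multimeter lying flat, 140 by 70 by 32 mm; origin at the centre of its underside. Leave alone.
There are look-alikes about, which are no part of the job. Leave any pink look-alike of the caddy alone. Several things look just like the stand: the one meant starts farthest to the robot's right.

How it is judged:
On the way, in this order (a step that is already met when the one before it is completed fails the run):
1. the eye is on the peg, past the flap, and the flap has fallen shut behind it (x of caddy in the frame of stand between -0.075 and -0.02 m and y of caddy in the frame of stand between -0.012 and 0.012 m and height (world z) of caddy between 0.06 and 0.119 m and value of joint flap between -0.08 and 0.12 rad), for 0.2 s.
2. the caddy is pulled back so that the flap swings out to its stop (more than 0.15 rad) and holds it for 0.2 s (value of joint flap below -0.15 rad and x of caddy in the frame of stand above -0.088 m and height (world z) of caddy above 0.06 m), for 0.2 s.
At the end, for the whole second after the job is handed in: The caddy hangs at rest by its eye on the peg, upright within 0.15 rad, behind the flap (origin 20 to 88 mm in front of the plate, within 12 mm of the stand's middle), clear of the table, its weight on the stand, and the flap is shut (below 0.15 rad) (x of caddy in the frame of stand between -0.088 and -0.02 m and y of caddy in the frame of stand between -0.012 and 0.012 m and height (world z) of caddy between 0.06 and 0.114 m and angle between caddy's own z axis and vertical below 0.15 rad and contact force between caddy and stand above 0.5 N and value of joint flap below 0.15 rad and linear speed of caddy below 0.03 m/s); the robot touches nothing.
It fails at once if anything presses on the stand, peg or flap with more than 15 N (contact force between anything else and stand above 15 N).
It fails at once if the caddy is dropped (falls freely faster than 0.2 m/s, not held) (contact force between caddy and the fingers below 0.05 N and linear speed of caddy above 0.2 m/s).
It fails at once if the caddy is tipped over (angle between caddy's own z axis and vertical above 0.6 rad).
It fails at once if the flask, tape or meter is disturbed (moved 20 mm) (distance of any of flask, tape, meter from where it was at the start of the episode above 0.02 m).
It also fails if it takes over 70 s, if anything falls off the work surface, if the arm or the gripper's body presses on something with over 40 N, if the wrist force passes 120 N, or if a joint passes its speed limit or range.

## Working session

There is one attempt and no reset: what is moved stays moved. The work goes in short steps, Python scripts to look and compute and a shell command to move; the robot and the scene stay as the last step left them, time stands still between calls to the robot, and variables do not carry over. Pictures are saved under pics/ and viewed, at most 11 in all, crops included, and the job is handed in when it is done.

```bash
ls; mkdir -p pics; cat > h.py <<'E'
import numpy as np, cv2
from bench import robot
def snap(cam,fn):
    s=robot.observe(); d=robot.snapshot(cam); im=np.array(d['img']); cv2.imwrite('pics/'+fn+'.png',im[:,:,::-1])
    np.savez('pics/'+fn+'.npz',pos=s['position'],rot=s['eef_rot'],**{k:np.array(v) for k,v in d.items()})
    return d
def cam(fn):
    d=np.load('pics/'+fn+'.npz'); K=d['intrinsics']
    if 'mount' in d:
        from scipy.spatial.transform import Rotation as Ro
        w,x,y,z=d['rot']; R=Ro.from_quat([x,y,z,w]).as_matrix(); M=d['mount']
        A=R@M[:3,:3]; c=R@M[:3,3]+d['pos']
    else: A=d['R'].T; c=-A@d['t']
    return K,A,c
def ray(fn,u,v):
    K,A,c=cam(fn); r=A@np.linalg.solve(K,[u,v,1]); return c,r/np.linalg.norm(r)
def plane(fn,u,v,z):
    c,r=ray(fn,u,v); return c+r*(z-c[2])/r[2]
def tri(obs):
    P=[];q=[]
    for fn,u,v in obs:
        c,r=ray(fn,u,v); M=np.eye(3)-np.outer(r,r); P.append(M); q.append(M@c)
    return np.linalg.solve(sum(P),sum(q))
def proj(fn,X):
    K,A,c=cam(fn); p=K@(A.T@(np.array(X)-c)); return p[:2]/p[2]
E
python3 -c "
from h import *
for c in ['scene','top']: snap(c,c+'0'); print(cam(c+'0'))
s=robot.observe(); print(s)
a=cv2.imread('pics/top0.png')"
```

```text
pics
(array([[385.57854937,   0.        , 318.20946131],
       [  0.        , 385.57854937, 198.72138872],
       [  0.        ,   0.        ,   1.        ]]), array([[ 0.57116483,  0.48755703, -0.66034754],
       [ 0.82081307, -0.33331654,  0.46385988],
       [ 0.00605338, -0.80696234, -0.59057187]]), array([ 1.39024775, -0.45367069,  0.83121517]))
(array([[360.86290547,   0.        , 321.09876779],
       [  0.        , 360.86290547, 200.91129489],
       [  0.        ,   0.        ,   1.        ]]), array([[ 1.44583311e-02, -9.94156107e-01,  1.06979401e-01],
       [-9.99892808e-01, -1.46223128e-02, -7.48557917e-04],
       [ 2.30846969e-03, -1.06957110e-01, -9.94260955e-01]]), array([0.49470079, 0.05907654, 1.40267399]))
{'t': 0.1, 'joint_positions': array([ 9.77865890e-01,  2.21199481e-01,  1.52750586e+00, -7.42568663e-06,
        1.39472866e+00, -1.26082544e-01]), 'qvel': array([ 0.00083665, -0.00418294, -0.00313149,  0.00162077,  0.00025578,
        0.00019146]), 'joint_torque': array([-1.32266257e-03, -4.98242390e+01, -3.90546870e+01, -2.78490097e-04,
        5.66179573e-03, -6.41498946e-05]), 'position': array([0.2809755 , 0.55765207, 0.23027146]), 'eef_rot': array([-3.20483702e-04,  2.31309229e-01,  9.72879845e-01, -8.63102818e-04]), 'force': array([ 0.25763098, -0.28932574,  0.02789677]), 'ft_torque': array([-0.00673256,  0.00997506,  0.00959285]), 'gripper_force': 0.0, 'opening': 0.08531830551286898}
```

View pics/top0.png

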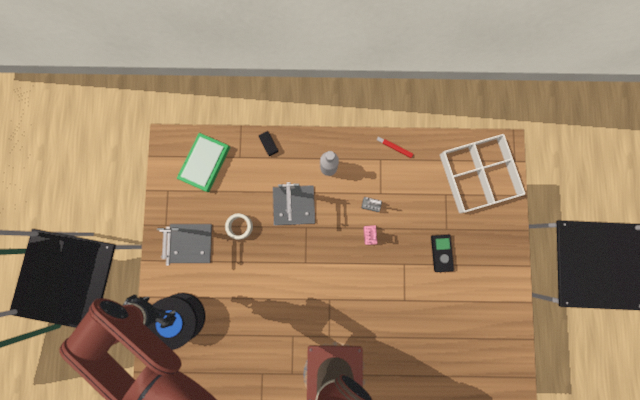

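View pics/scene0.png

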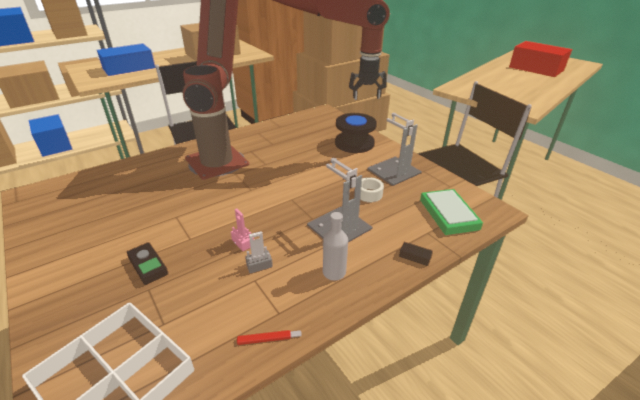

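The top view shows the target stand at about (293,205), the grey caddy at (372,204), the pink decoy at (370,235), the flask at (330,162), the tape at (238,227) and the meter at (442,253). The second stand, at (188,243), is the one on the robot's left. Next I'll enlarge the stand and the caddy.

```bash
python3 -c "
import cv2,numpy as np
t=cv2.imread('pics/top0.png');s=cv2.imread('pics/scene0.png')
f=lambda a,x,y,w,h,k:cv2.resize(a[y:y+h,x:x+w],None,fx=k,fy=k,interpolation=cv2.INTER_CUBIC)
A=f(t,265,172,60,60,5);B=f(t,350,190,50,60,5);C=f(s,300,150,80,100,5)[:500,:400];D=f(s,225,205,60,75,4)
o=np.zeros((600,800,3),np.uint8)
o[:300,:300]=A;o[300:600,:250]=B;o[:500,310:710]=C[:, :400]
o[300:600,250:310]=0
cv2.imwrite('pics/c1.png',o)"
```

```text
(no output)
```

View pics/c1.png

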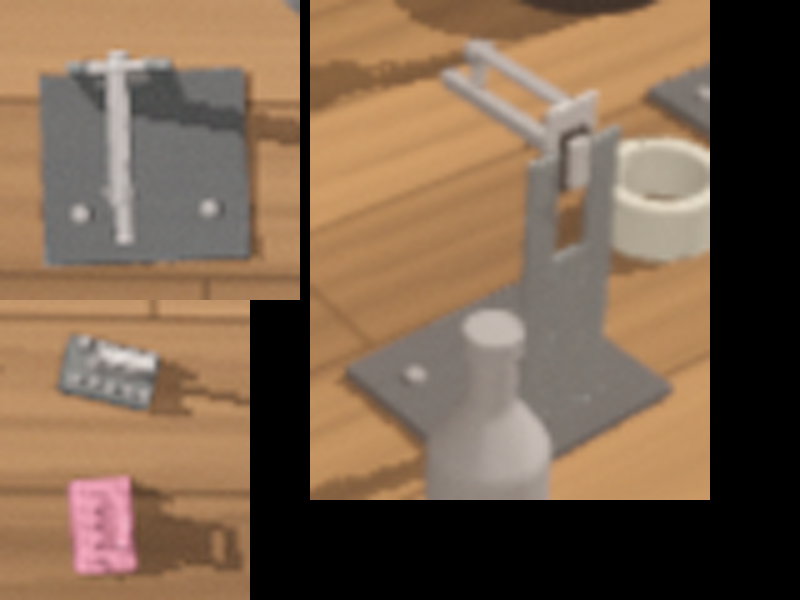

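The crops show the peg pointing towards the robot, with its tip at about (290,220.5) in the top view and (327.5,165) in the scene view. The caddy's long side runs along world y with a small yaw.

```bash
python3 -c "
from h import *
np.set_printoptions(precision=4,suppress=True)
g=lambda u,v,z,o=(265,172):plane('top0',o[0]+u/5,o[1]+v/5,z)
F=[g(*p,.01) for p in [(40,72),(245,68),(250,260),(45,265)]]
for p in F: print(p)
c=np.mean(F,0); ax=((F[0]+F[1])-(F[2]+F[3]))/2; yaw=np.arctan2(ax[1],ax[0]); ay=(F[0]+F[3]-F[1]-F[2])/2
print('foot',c,yaw,np.linalg.norm(ax),np.linalg.norm(ay),np.arctan2(-ay[0],ay[1]))
o=c+.045*np.array([np.cos(yaw),np.sin(yaw),0]); print('stand origin',o)
print('tip',tri([('top0',265+125/5,172+241/5),('scene0',327.6,165)]), 'expected xy',o-.115*np.array([np.cos(yaw),np.sin(yaw),0]))
print('barend',tri([('top0',265+120/5,172+198/5),('scene0',333.5,158.5)]))
o2=(350,190-60)
C=[g(*p,.035,o2) for p in [(75,335),(158,355),(150,410),(62,393)]]
c=np.mean(C,0); ay=(C[0]+C[3]-C[1]-C[2])/2; print('caddy',c,np.arctan2(-ay[0],ay[1]),np.linalg.norm(ay),np.linalg.norm(C[0]-C[3]))
print('tab',tri([('top0',350+133/5,130+357/5),('scene0',257,234)]))
"
```

```text
[0.6987 0.2463 0.01  ]
[0.7042 0.0866 0.01  ]
[0.5547 0.0802 0.01  ]
[0.5485 0.2381 0.01  ]
foot [0.6265 0.1628 0.01  ] 0.048343246819789416 0.14997804676905613 0.15890016052433537 0.036707310641572
stand origin [0.6715 0.165  0.01  ]
tip [0.559  0.1624 0.2048] expected xy [0.5566 0.1594 0.01  ]
barend [0.5852 0.1638 0.2403]
caddy [ 0.6304 -0.137   0.035 ] -0.2000653673537745 0.06645889273805883 0.045654971363678645
tab [ 0.6358 -0.1354  0.1232]
```

```bash
cat >> h.py <<'E'
from scipy.spatial.transform import Rotation as Ro
def go(xyz,yaw):
    "shift/rotvec in tool axes to reach TCP xyz, pointing down, tool y at yaw+90deg (object yaw)"
    s=robot.observe(); w,x,y,z=s['eef_rot']; R=Ro.from_quat([x,y,z,w])
    yv=np.array([-np.sin(yaw),np.cos(yaw),0]); zv=np.array([0,0,-1.])
    T=Ro.from_matrix(np.c_[np.cross(yv,zv),yv,zv])
    print('t',s['t'],'pos',s['position'],'shift',np.round(R.inv().apply(np.array(xyz)-s['position']),4),'rot',np.round((R.inv()*T).as_rotvec(),4))
E
python3 -c "
from h import *
go([.632,-.137,.32],-.2)"
```

```text
t 0.1 pos [0.2809755  0.55765207 0.23027146] shift [-0.6261 -0.4625 -0.089 ] rot [-0.0018 -0.0005 -0.2668]
```

```bash
python3 -m pendant '[{"z":-0.05},{"x":-0.015,"y":-0.011,"z":-0.089},{"x":-0.06,"y":-0.044,"z":-0.089},{"x":-0.107,"y":-0.079,"z":-0.089},{"x":-0.154,"y":-0.114,"z":-0.089,"rz":-0.05},{"x":-0.201,"y":-0.149,"z":-0.089,"rz":-0.1},{"x":-0.248,"y":-0.183,"z":-0.089,"rz":-0.15},{"x":-0.295,"y":-0.218,"z":-0.089,"rz":-0.2},{"x":-0.342,"y":-0.253,"z":-0.089,"rz":-0.2668},{"x":-0.389,"y":-0.288,"z":-0.089,"rz":-0.2668},{"x":-0.436,"y":-0.322,"z":-0.089,"rz":-0.2668},{"x":-0.48,"y":-0.355,"z":-0.089,"rz":-0.2668}]' 30
python3 -c "
from h import *
go([.632,-.137,.28],-.2)"
```

```text
t 0.1 pos [0.2809755  0.55765207 0.23027146] shift [-0.6261 -0.4624 -0.049 ] rot [-0.0018 -0.0005 -0.2668]invalid input
```

```bash
python3 -m pendant '[{"x":0,"y":0,"z":-0.05,"rx":0,"ry":0,"rz":0,"jaw":0.085}]' 30
```

```text
t: 0.22
position: [0.2796, 0.5555, 0.2756]
eef_rot: [-0.002, 0.231, 0.973, -0.005]
force: [-0.3, 0.5, -0.3]
opening: 0.0851
gripper_force: 0.0
```

```bash
python3 -m pendant '[{"z":-0.03}]'; python3 -m pendant --help
```

```text
invalid input
invalid input: not JSON, or not a number
```

```bash
python3 -m pendant '[{"x":-0.015,"y":-0.011,"z":-0.04,"rx":0,"ry":0,"rz":0,"jaw":0.085},{"x":-0.06,"y":-0.044,"z":-0.04,"rx":0,"ry":0,"rz":0,"jaw":0.085},{"x":-0.107,"y":-0.079,"z":-0.04,"rx":0,"ry":0,"rz":0,"jaw":0.085},{"x":-0.154,"y":-0.114,"z":-0.04,"rx":0,"ry":0,"rz":-0.05,"jaw":0.085},{"x":-0.201,"y":-0.149,"z":-0.04,"rx":0,"ry":0,"rz":-0.1,"jaw":0.085},{"x":-0.248,"y":-0.183,"z":-0.04,"rx":0,"ry":0,"rz":-0.15,"jaw":0.085},{"x":-0.295,"y":-0.218,"z":-0.04,"rx":0,"ry":0,"rz":-0.2,"jaw":0.085},{"x":-0.342,"y":-0.253,"z":-0.04,"rx":0,"ry":0,"rz":-0.267,"jaw":0.085},{"x":-0.389,"y":-0.288,"z":-0.04,"rx":0,"ry":0,"rz":-0.267,"jaw":0.085},{"x":-0.436,"y":-0.322,"z":-0.04,"rx":0,"ry":0,"rz":-0.267,"jaw":0.085},{"x":-0.48,"y":-0.355,"z":-0.04,"rx":0,"ry":0,"rz":-0.267,"jaw":0.085},{"x":-0.52,"y":-0.385,"z":-0.04,"rx":0,"ry":0,"rz":-0.267,"jaw":0.085}]' 30
python3 -c "
from h import *
go([.632,-.137,.28],-.2)"
```

```text
t: 1.72
position: [0.5727, -0.0217, 0.3208]
eef_rot: [-0.0, 0.1, 0.995, 0.0]
force: [1.0, 0.1, 0.1]
opening: 0.0851
gripper_force: 0.0
t 1.725 pos [ 0.57274831 -0.02166315  0.32075582] shift [-0.0811 -0.1012  0.0407] rot [ 0.0001 -0.0008 -0.0006]
```

```bash
python3 -m pendant '[{"x":-0.04,"y":-0.045,"z":0.01,"rx":0,"ry":0,"rz":0,"jaw":0.085},{"x":-0.07,"y":-0.09,"z":0.03,"rx":0,"ry":0,"rz":0,"jaw":0.085},{"x":-0.081,"y":-0.101,"z":0.041,"rx":0,"ry":0,"rz":0,"jaw":0.085},{"x":-0.081,"y":-0.101,"z":0.041,"rx":0,"ry":0,"rz":0,"jaw":0.085},{"x":-0.081,"y":-0.101,"z":0.041,"rx":0,"ry":0,"rz":0,"jaw":0.085}]' 30
python3 -c "
from h import *
snap('wrist','w1'); print(robot.observe()['position'], proj('w1',[.632,-.137,.125]))"
```

```text
t: 2.35
position: [0.6317, -0.1333, 0.281]
eef_rot: [0.0, 0.099, 0.995, 0.0]
force: [0.4, 0.6, 0.2]
opening: 0.0852
gripper_force: 0.0
[ 0.63181484 -0.13323744  0.28147767] [321.38550513 181.32812272]
```

View pics/w1.png

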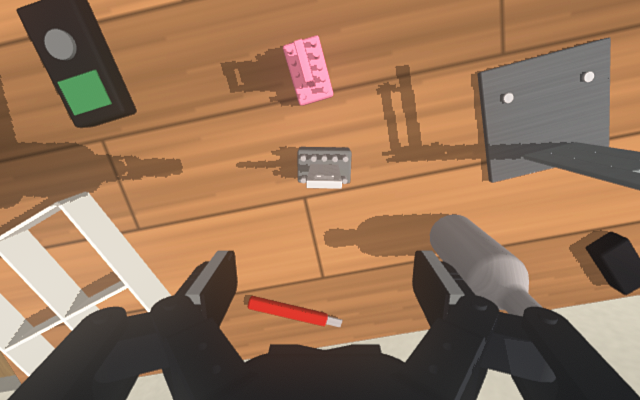

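The wrist view shows the caddy at about (324,165), with the bright tab top at about (324,184) and spanning columns 306 to 342. The flask is at (470,250).

```bash
python3 -c "
from h import *
im=cv2.imread('pics/w1.png'); roi=im[140:200,285:365].astype(int)
m=((roi.min(2)>195)).astype(np.uint8); m[:33]=0
ys,xs=np.nonzero(m); r=cv2.minAreaRect(np.c_[xs+285,ys+140].astype(np.float32)); print(r,len(xs)); b=cv2.boxPoints(r)
P=[plane('w1',*p,.125) for p in b]; print(np.round(P,4)); c=np.mean(P,0); print(c)
m2=((roi.max(2)-roi.min(2))<30).astype(np.uint8)
cn=max(cv2.findContours(m2,0,2)[0],key=cv2.contourArea); r=cv2.minAreaRect(cn); print(r)
"
```

```text
((322.5, 181.5), (11.0, 37.0), 90.0) 253
[[ 0.6232 -0.1531  0.125 ]
 [ 0.6305 -0.1165  0.125 ]
 [ 0.6417 -0.1186  0.125 ]
 [ 0.6343 -0.1555  0.125 ]]
[ 0.63242815 -0.13593512  0.125     ]
((39.0, 27.0), (40.0, 52.0), 90.0)
```

```bash
python3 -c "
from h import *
go([.634,-.136,.093],-.2)"
```

```text
t 2.4 pos [ 0.63181484 -0.13323744  0.28147767] shift [-0.0024 -0.0023  0.1885] rot [0.0002 0.0013 0.0019]
```

```bash
python3 -m pendant '[{"x":-0.002,"y":-0.002,"z":0.05,"rx":0,"ry":0,"rz":0,"jaw":0.085},{"x":-0.002,"y":-0.002,"z":0.1,"rx":0,"ry":0,"rz":0,"jaw":0.085},{"x":-0.002,"y":-0.002,"z":0.14,"rx":0,"ry":0,"rz":0,"jaw":0.085},{"x":-0.002,"y":-0.002,"z":0.17,"rx":0,"ry":0,"rz":0,"jaw":0.085},{"x":-0.002,"y":-0.002,"z":0.1885,"rx":0,"ry":0,"rz":0,"jaw":0.085},{"x":-0.002,"y":-0.002,"z":0.1885,"rx":0,"ry":0,"rz":0,"jaw":0.085},{"x":-0.002,"y":-0.002,"z":0.1885,"rx":0,"ry":0,"rz":0,"jaw":0.02},{"x":-0.002,"y":-0.002,"z":0.1885,"rx":0,"ry":0,"rz":0,"jaw":0.02},{"x":-0.002,"y":-0.002,"z":0.1885,"rx":0,"ry":0,"rz":0,"jaw":0.02},{"x":-0.002,"y":-0.002,"z":0.1885,"rx":0,"ry":0,"rz":0,"jaw":0.02},{"x":-0.002,"y":-0.002,"z":0.1885,"rx":0,"ry":0,"rz":0,"jaw":0.02},{"x":-0.002,"y":-0.002,"z":0.1885,"rx":0,"ry":0,"rz":0,"jaw":0.02}]' 40
python3 -c "
from h import *
go([.634,-.136,.093],-.2); print(robot.observe()['gripper_force'])"
```

```text
t: 3.9
position: [0.6343, -0.1369, 0.0932]
eef_rot: [0.001, 0.1, 0.995, 0.0]
force: [0.6, 3.6, 6.6]
opening: 0.0351
gripper_force: 39.9
t 3.9 pos [ 0.63429751 -0.13691502  0.09322557] shift [0.0005 0.0008 0.0002] rot [0.0005 0.0023 0.0002]
39.93692636489868
```

```bash
python3 -m pendant '[{"x":0,"y":0,"z":-0.01,"rx":0,"ry":0,"rz":0,"jaw":0.02},{"x":0,"y":0,"z":-0.03,"rx":0,"ry":0,"rz":0,"jaw":0.02},{"x":0,"y":0,"z":-0.06,"rx":0,"ry":0,"rz":0,"jaw":0.02},{"x":0,"y":0,"z":-0.1,"rx":0,"ry":0,"rz":0,"jaw":0.02},{"x":0,"y":0,"z":-0.13,"rx":0,"ry":0,"rz":0,"jaw":0.02},{"x":0,"y":0,"z":-0.15,"rx":0,"ry":0,"rz":0,"jaw":0.02},{"x":0,"y":0,"z":-0.157,"rx":0,"ry":0,"rz":0,"jaw":0.02},{"x":0,"y":0,"z":-0.157,"rx":0,"ry":0,"rz":0,"jaw":0.02}]' 50
python3 -c "
from h import *
print(np.array(robot.snapshot('wrist')['mount']),robot.observe()['joint_positions'])
go([.49,.04,.25],.042)"
```

```text
t: 4.9
position: [0.6331, -0.1371, 0.2485]
eef_rot: [-0.0, 0.1, 0.995, 0.0]
force: [-0.4, 0.2, -3.8]
opening: 0.035
gripper_force: 49.9
[[ 8.39560119e-04 -9.56018610e-01 -2.93304811e-01  7.37138425e-02]
 [ 9.99999487e-01  6.36442325e-04  7.87948143e-04 -8.04826608e-04]
 [-5.66621493e-04 -2.93305322e-01  9.56018654e-01 -1.42561900e-01]
 [ 0.00000000e+00  0.00000000e+00  0.00000000e+00  1.00000000e+00]] [-3.34912065e-01  2.65163221e-01  1.44303701e+00 -7.42843807e-05
  1.43540370e+00 -1.70583251e+00]
t 4.95 pos [ 0.63268144 -0.13698942  0.24748948] shift [ 0.175   0.1451 -0.0021] rot [ 0.0004 -0.002  -0.2419]
```

```bash
python3 -m pendant '[{"x":0.02,"y":0.015,"z":-0.002,"rx":0,"ry":0,"rz":-0.03,"jaw":0.02},{"x":0.055,"y":0.045,"z":-0.002,"rx":0,"ry":0,"rz":-0.08,"jaw":0.02},{"x":0.09,"y":0.075,"z":-0.002,"rx":0,"ry":0,"rz":-0.13,"jaw":0.02},{"x":0.125,"y":0.105,"z":-0.002,"rx":0,"ry":0,"rz":-0.18,"jaw":0.02},{"x":0.155,"y":0.13,"z":-0.002,"rx":0,"ry":0,"rz":-0.22,"jaw":0.02},{"x":0.17,"y":0.142,"z":-0.002,"rx":0,"ry":0,"rz":-0.242,"jaw":0.02},{"x":0.175,"y":0.145,"z":-0.002,"rx":0,"ry":0,"rz":-0.242,"jaw":0.02},{"x":0.175,"y":0.145,"z":-0.002,"rx":0,"ry":0,"rz":-0.242,"jaw":0.02},{"x":0.175,"y":0.145,"z":-0.002,"rx":0,"ry":0,"rz":-0.242,"jaw":0.02}]'
python3 -c "
from h import *
snap('wrist','w2'); print(proj('w2',[.558,.161,.205]),proj('w2',[.585,.163,.240]))
go([.49,.07,.30],.042)"
```

```text
t: 6.08
position: [0.4911, 0.0389, 0.2507]
eef_rot: [0.0, -0.02, 1.0, -0.0]
force: [0.6, 0.4, -2.9]
opening: 0.0351
gripper_force: 50.3
[488.13874929 312.03363063] [510.67505063 382.53778986]
t 6.125 pos [0.49109367 0.03890007 0.25069047] shift [-0.0002  0.0311 -0.0493] rot [-0.0002 -0.0001 -0.0011]
```

View pics/w2.png

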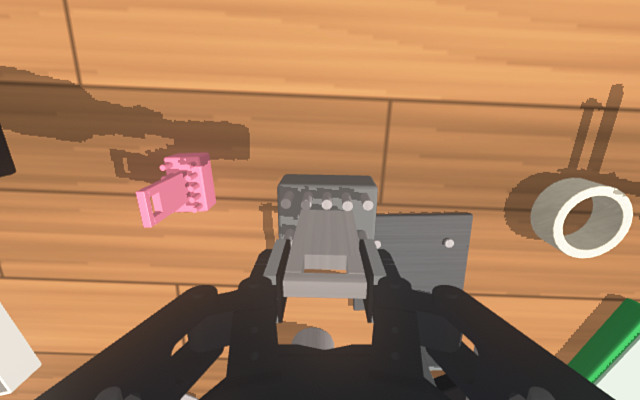

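The pink decoy is at (175,190). The caddy is held squarely, with its tab top at (325,283), but the peg at about (488,312) is hidden behind a finger. I'll choose a viewpoint where the peg is clear.

```bash
python3 -c "
from h import *
c0=np.load('pics/w2.npz'); p0=c0['pos']
for T in ([.55,.06,.31],[.57,.06,.31],[.60,.06,.33],[.60,.04,.33],[.6,.05,.36],[.58,.06,.28]):
    d=np.array(T)-p0
    print(T,[np.round(proj('w2',np.array(X)-d)) for X in ([.558,.161,.205],[.585,.163,.240],[.67,.165,.22])])
print(plane('top0',330,172,0))
go([.6,.06,.33],.042)"
```

```text
[0.55, 0.06, 0.31] [array([442., 209.]), array([456., 256.]), array([434., 329.])]
[0.57, 0.06, 0.31] [array([446., 186.]), array([460., 232.]), array([437., 310.])]
[0.6, 0.06, 0.33] [array([442., 147.]), array([456., 187.]), array([434., 269.])]
[0.6, 0.04, 0.33] [array([465., 148.]), array([481., 188.]), array([455., 270.])]
[0.6, 0.05, 0.36] [array([441., 143.]), array([453., 179.]), array([434., 255.])]
[0.58, 0.06, 0.28] [array([463., 184.]), array([483., 237.]), array([452., 324.])]
[0.76080229 0.02457884 0.        ]
t 6.125 pos [0.49109367 0.03890007 0.25069047] shift [-0.1097  0.0166 -0.0793] rot [-0.0002 -0.0001 -0.0011]
```

```bash
python3 -m pendant '[{"x":0,"y":0,"z":-0.03,"rx":0,"ry":0,"rz":0,"jaw":0.02},{"x":-0.03,"y":0,"z":-0.06,"rx":0,"ry":0,"rz":0,"jaw":0.02},{"x":-0.06,"y":0,"z":-0.08,"rx":0,"ry":0,"rz":0,"jaw":0.02},{"x":-0.09,"y":0,"z":-0.08,"rx":0,"ry":0,"rz":0,"jaw":0.02},{"x":-0.11,"y":0,"z":-0.08,"rx":0,"ry":0,"rz":0,"jaw":0.02},{"x":-0.11,"y":0,"z":-0.08,"rx":0,"ry":0,"rz":0,"jaw":0.02},{"x":-0.11,"y":0,"z":-0.08,"rx":0,"ry":0,"rz":0,"jaw":0.02},{"x":-0.11,"y":0,"z":-0.08,"rx":0,"ry":0,"rz":0,"jaw":0.02}]'
python3 -c "
from h import *
snap('wrist','w3')"
python3 -m pendant '[{"x":0.02,"y":-0.02,"z":0.03,"rx":0,"ry":0,"rz":0,"jaw":0.02},{"x":0.02,"y":-0.04,"z":0.06,"rx":0,"ry":0,"rz":0,"jaw":0.02},{"x":0.02,"y":-0.05,"z":0.07,"rx":0,"ry":0,"rz":0,"jaw":0.02},{"x":0.02,"y":-0.05,"z":0.07,"rx":0,"ry":0,"rz":0,"jaw":0.02},{"x":0.02,"y":-0.05,"z":0.07,"rx":0,"ry":0,"rz":0,"jaw":0.02},{"x":0.02,"y":-0.05,"z":0.07,"rx":0,"ry":0,"rz":0,"jaw":0.02}]'
python3 -c "
from h import *
snap('wrist','w4')
f=lambda n,p:(lambda u,v:cv2.resize(cv2.imread('pics/'+n+'.png')[v-50:v+80,u-50:u+50],None,fx=4,fy=4,interpolation=cv2.INTER_CUBIC))(*np.round(p).astype(int))
p=[proj(n,[.558,.161,.205]) for n in('w3','w4')]; print(p)
cv2.imwrite('pics/c2.png',np.hstack([f('w3',p[0]),f('w4',p[1])]))
"
```

```text
t: 7.12
position: [0.5999, 0.0442, 0.3309]
eef_rot: [-0.0, -0.021, 1.0, -0.0]
force: [-0.5, 0.6, -3.6]
opening: 0.0352
gripper_force: 50.4
t: 7.92
position: [0.5833, -0.0059, 0.2623]
eef_rot: [0.001, -0.021, 1.0, -0.0]
force: [-0.5, 0.6, -2.5]
opening: 0.035
gripper_force: 50.4
[array([459.81784617, 148.03046187]), array([571.50167138, 189.48473187])]
```

View pics/c2.png

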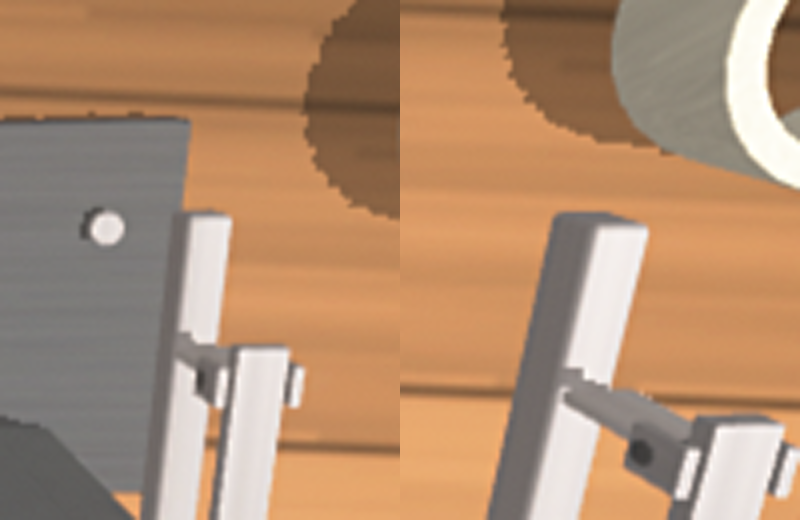

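The crops show the peg end's top edge at about (462.5,153) in w3 and (577.5,196) in w4. The bar end's top edge is at about (475.7,185.5) in w3 and (607,245) in w4. The flap hangs between the peg and the bar.

```bash
python3 -c "
from h import *
np.set_printoptions(precision=4,suppress=True)
p3=(462.5,153.2);p4=(577.5,195.7)
t=tri([('w3',*p3),('w4',*p4)]); print('peg top end',t,proj('w3',t),proj('w4',t))
t2=tri([('w3',*p3),('w4',*p4),('scene0',327.6,164.5),('top0',290,220.3)]);print('all',t2,[proj(n,t2) for n in('w3','w4','scene0','top0')])
b=tri([('w3',475.7,185.5),('w4',607,245.2)]); print('bar top end',b,proj('w3',b),proj('w4',b))
# width check
for n,l,r in (('w3',(410+188/4,98+222/4),(410+231/4,98+220/4)),('w4',(522+197/4,139+224/4),(522+248/4,139+231/4))):
  for z in (.2,.205,.21): print(n,z,np.linalg.norm(plane(n,*l,z)-plane(n,*r,z)), plane(n,*((np.array(l)+r)/2),z))
"
```

```text
peg top end [0.5614 0.1622 0.2096] [462.7318 152.731 ] [577.1289 196.2811]
all [0.5605 0.162  0.2086] [array([462.2921, 151.4965]), array([576.1867, 194.5371]), array([327.0916, 164.2477]), array([289.4421, 219.2918])]
bar top end [0.5833 0.1639 0.2382] [475.6192 185.6383] [607.1288 245.0262]
w3 0.2 0.00964675430865499 [0.5632 0.1664 0.2   ]
w3 0.205 0.00947038884937495 [0.5625 0.1641 0.205 ]
w3 0.21 0.009294023390094835 [0.5618 0.1618 0.21  ]
w4 0.2 0.00938974927569669 [0.5637 0.1709 0.2   ]
w4 0.205 0.009160365306393413 [0.5623 0.1665 0.205 ]
w4 0.21 0.008930981337090171 [0.561  0.1621 0.21  ]
```

```bash
python3 -c "
from h import *
go([.51,.1597,.188],.042)"
```

```text
t 7.975 pos [ 0.58318095 -0.00591917  0.26201591] shift [0.0661 0.1686 0.0739] rot [-0.0002  0.0018  0.001 ]
```

```bash
python3 -m pendant '[{"x":0.03,"y":0,"z":0,"rx":0,"ry":0,"rz":0,"jaw":0.02},{"x":0.06,"y":0.01,"z":0,"rx":0,"ry":0,"rz":0,"jaw":0.02},{"x":0.066,"y":0.05,"z":0.01,"rx":0,"ry":0,"rz":0,"jaw":0.02},{"x":0.066,"y":0.1,"z":0.03,"rx":0,"ry":0,"rz":0,"jaw":0.02},{"x":0.066,"y":0.14,"z":0.05,"rx":0,"ry":0,"rz":0,"jaw":0.02},{"x":0.066,"y":0.16,"z":0.068,"rx":0,"ry":0,"rz":0,"jaw":0.02},{"x":0.066,"y":0.1686,"z":0.074,"rx":0,"ry":0,"rz":0,"jaw":0.02},{"x":0.066,"y":0.1686,"z":0.074,"rx":0,"ry":0,"rz":0,"jaw":0.02},{"x":0.066,"y":0.1686,"z":0.074,"rx":0,"ry":0,"rz":0,"jaw":0.02},{"x":0.066,"y":0.1686,"z":0.074,"rx":0,"ry":0,"rz":0,"jaw":0.02}]'
python3 -c "
from h import *
snap('wrist','w5');snap('scene','s5')
go([.51,.1597,.188],.042); print(proj('w5',[.561,.162,.209]))
o=cv2.imread('pics/w5.png')[150:350,220:420]; s=cv2.imread('pics/s5.png')[130:260,270:400]
cv2.imwrite('pics/c3.png',np.hstack([cv2.resize(o,(400,400),interpolation=2),cv2.resize(s,(400,400),interpolation=2)]))"
```

```text
t: 9.22
position: [0.5102, 0.1585, 0.1877]
eef_rot: [0.001, -0.021, 1.0, -0.0]
force: [-0.4, -0.2, -3.2]
opening: 0.0348
gripper_force: 50.7
t 9.325 pos [0.5099786  0.15864287 0.18741879] shift [-0.0001  0.0011 -0.0006] rot [ 0.      0.001  -0.0008]
[328.91079948 363.94220358]
```

View pics/c3.png

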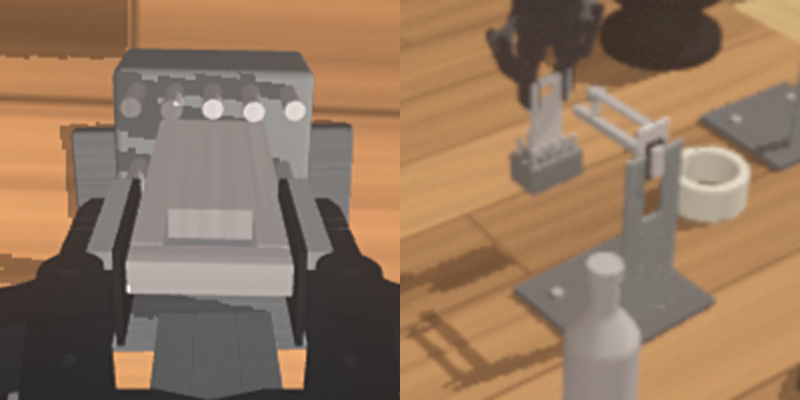

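```bash
python3 -c "
from h import *
np.set_printoptions(precision=1,suppress=True)
p=np.load('pics/w5.npz')['pos']
for z in (.028,.032,.036):
  for x in (-.004,.004): print(z,x,*[proj('w5',p+[x,y,z]) for y in(.018,-.018)])
print('eye',*[proj('w5',p+[-.004,y,z]) for y,z in((.0104,.024),(-.0104,.024),(.0104,.008),(-.0104,.008))])"
```

```text
0.028 -0.004 [368.8 276.6] [284.8 273.5]
0.028 0.004 [367.3 292.6] [284.7 289.7]
0.032 -0.004 [370.2 281.8] [283.6 278.6]
0.032 0.004 [368.5 298.3] [283.6 295.2]
0.036 -0.004 [371.6 287.3] [282.3 284.1]
0.036 0.004 [369.9 304.2] [282.3 301.1]
eye [350.4 271. ] [303.2 269.3] [347.7 253.8] [305.4 252.3]
```

Seen in w5, the eye spans columns 304 to 346 and rows 254 to 269, within 2 px of the projection, so the grip offset is right. The peg is dead ahead.

```bash
python3 -m pendant '[{"x":-0.01,"y":0.001,"z":0,"rx":0,"ry":0,"rz":0,"jaw":0.02},{"x":-0.03,"y":0.001,"z":0,"rx":0,"ry":0,"rz":0,"jaw":0.02},{"x":-0.04,"y":0.001,"z":0,"rx":0,"ry":0,"rz":0,"jaw":0.02},{"x":-0.043,"y":0.001,"z":0,"rx":0,"ry":0,"rz":0,"jaw":0.02},{"x":-0.043,"y":0.001,"z":0,"rx":0,"ry":0,"rz":0,"jaw":0.02}]' | egrep 'pos|force:'
python3 -m pendant '[{"x":-0.003,"y":0,"z":0,"rx":0,"ry":0,"rz":0,"jaw":0.02},{"x":-0.003,"y":0,"z":0,"rx":0,"ry":0,"rz":0,"jaw":0.02}]'| egrep 'pos|^force:'
```

```text
position: [0.5522, 0.162, 0.1865]
force: [-0.7, -0.6, -1.9]
gripper_force: 50.7
position: [0.5554, 0.1622, 0.1869]
force: [0.0, -0.4, -2.0]
```

```bash
python3 -m pendant '[{"x":-0.0025,"y":0,"z":0,"rx":0,"ry":0,"rz":0,"jaw":0.02},{"x":-0.0025,"y":0,"z":0,"rx":0,"ry":0,"rz":0,"jaw":0.02}]'| egrep 'pos|^force:'
```

```text
position: [0.5581, 0.1623, 0.1869]
force: [0.3, -0.2, -2.6]
```

```bash
python3 -m pendant '[{"x":-0.003,"y":0,"z":-0.001,"rx":0,"ry":0,"rz":0,"jaw":0.02},{"x":-0.003,"y":0,"z":-0.001,"rx":0,"ry":0,"rz":0,"jaw":0.02}]'| egrep 'pos|^force:'
```

```text
position: [0.5612, 0.1624, 0.188]
force: [0.9, -0.8, -2.6]
```

```bash
python3 -m pendant '[{"x":-0.0025,"y":0,"z":0,"rx":0,"ry":0,"rz":0,"jaw":0.02},{"x":-0.0025,"y":0,"z":0,"rx":0,"ry":0,"rz":0,"jaw":0.02}]'| egrep 'pos|^force:'
```

```text
position: [0.5636, 0.1625, 0.1877]
force: [-1.1, 0.3, -2.0]
```

```bash
python3 -m pendant '[{"x":-0.0025,"y":0,"z":0,"rx":0,"ry":0,"rz":0,"jaw":0.02},{"x":-0.0025,"y":0,"z":0,"rx":0,"ry":0,"rz":0,"jaw":0.02}]'| egrep 'pos|^force:'; python3 -c "
from h import *
snap('scene','s6');snap('wrist','w6')
s=cv2.imread('pics/s6.png')[145:205,305:365]; o=cv2.imread('pics/w6.png')[200:350,250:400]
cv2.imwrite('pics/c4.png',np.hstack([cv2.resize(s,(400,400),interpolation=2),cv2.resize(o,(400,400),interpolation=2)]))"
```

```text
position: [0.5661, 0.1626, 0.1878]
force: [0.1, -0.7, -3.1]
```

View pics/c4.png

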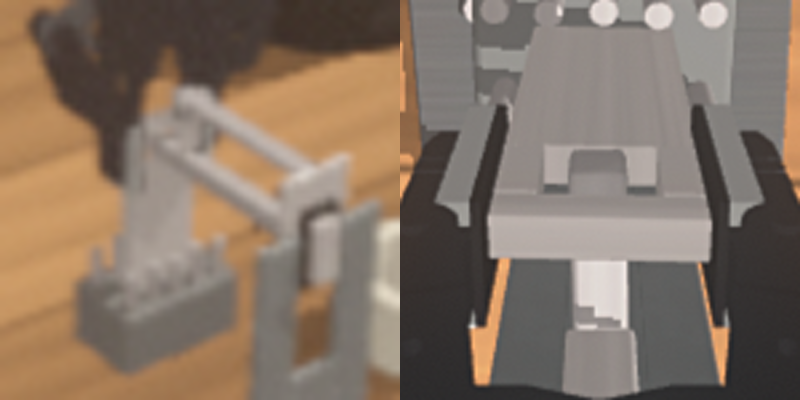

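The scene crop shows the tab on the peg's tip. The wrist crop shows the peg end inside the eye, well centred at crop (600,170), and no force is building.

```bash
python3 -m pendant '[{"x":-0.004,"y":0,"z":0,"rx":0,"ry":0,"rz":0,"jaw":0.02},{"x":-0.008,"y":0,"z":0,"rx":0,"ry":0,"rz":0,"jaw":0.02},{"x":-0.012,"y":0,"z":0,"rx":0,"ry":0,"rz":0,"jaw":0.02},{"x":-0.012,"y":0,"z":0,"rx":0,"ry":0,"rz":0,"jaw":0.02}]'| egrep 'pos|^force:'
```

```text
position: [0.5782, 0.1631, 0.1877]
force: [-0.8, -0.5, -2.5]
```

```bash
python3 -m pendant '[{"x":-0.003,"y":0,"z":0,"rx":0,"ry":0,"rz":0,"jaw":0.02},{"x":-0.006,"y":0,"z":0,"rx":0,"ry":0,"rz":0,"jaw":0.02},{"x":-0.008,"y":0,"z":0,"rx":0,"ry":0,"rz":0,"jaw":0.02},{"x":-0.008,"y":0,"z":0,"rx":0,"ry":0,"rz":0,"jaw":0.02}]'| egrep 'pos|^force:'
```

```text
position: [0.586, 0.1634, 0.1878]
force: [-0.1, 0.7, -3.2]
```

```bash
python3 -m pendant '[{"x":-0.003,"y":0,"z":0,"rx":0,"ry":0,"rz":0,"jaw":0.02},{"x":-0.006,"y":0,"z":0,"rx":0,"ry":0,"rz":0,"jaw":0.02},{"x":-0.008,"y":0,"z":0,"rx":0,"ry":0,"rz":0,"jaw":0.02},{"x":-0.008,"y":0,"z":0,"rx":0,"ry":0,"rz":0,"jaw":0.02}]'| egrep 'pos|^force:'
```

```text
position: [0.594, 0.1638, 0.1877]
force: [0.1, -0.8, -2.3]
```

```bash
python3 -m pendant '[{"x":-0.004,"y":0,"z":0,"rx":0,"ry":0,"rz":0,"jaw":0.02},{"x":-0.008,"y":0,"z":0,"rx":0,"ry":0,"rz":0,"jaw":0.02},{"x":-0.012,"y":0,"z":0,"rx":0,"ry":0,"rz":0,"jaw":0.02},{"x":-0.012,"y":0,"z":0,"rx":0,"ry":0,"rz":0,"jaw":0.02}]'| egrep 'pos|^force:'
```

```text
position: [0.6062, 0.1643, 0.1877]
force: [0.8, -1.1, -2.6]
```

```bash
python3 -m pendant '[{"x":-0.004,"y":0,"z":0,"rx":0,"ry":0,"rz":0,"jaw":0.02},{"x":-0.008,"y":0,"z":0,"rx":0,"ry":0,"rz":0,"jaw":0.02},{"x":-0.012,"y":0,"z":0,"rx":0,"ry":0,"rz":0,"jaw":0.02},{"x":-0.016,"y":0,"z":0,"rx":0,"ry":0,"rz":0,"jaw":0.02},{"x":-0.016,"y":0,"z":0,"rx":0,"ry":0,"rz":0,"jaw":0.02},{"x":-0.016,"y":0,"z":0,"rx":0,"ry":0,"rz":0,"jaw":0.02},{"x":-0.016,"y":0,"z":0,"rx":0,"ry":0,"rz":0,"jaw":0.02}]'| egrep 'pos|^force:'; python3 -c "
from h import *
snap('scene','s7');snap('wrist','w7')
s=cv2.imread('pics/s7.png')[145:205,315:375]; o=cv2.imread('pics/w7.png')[200:350,250:400]
cv2.imwrite('pics/c5.png',np.hstack([cv2.resize(s,(400,400),interpolation=2),cv2.resize(o,(400,400),interpolation=2)]))"
```

```text
position: [0.6217, 0.165, 0.1878]
force: [0.1, 0.3, -3.1]
```

View pics/c5.png

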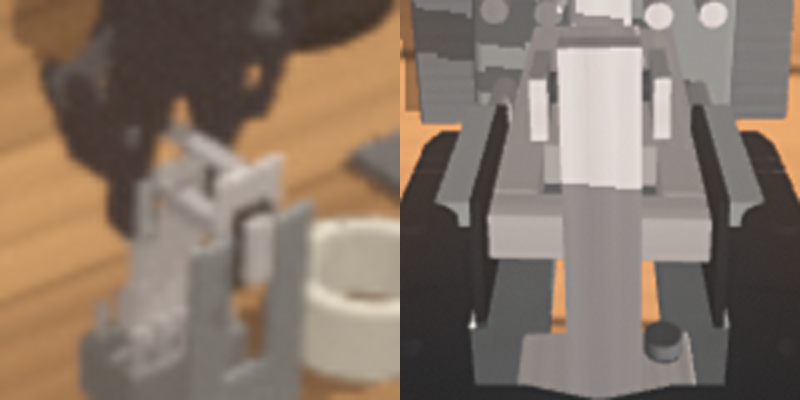

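The eye is past the flap and the bar runs straight between the fingers; there's no contact force. I'll push 4 mm further for margin, lower by 2 mm, then pull back.

```bash
python3 -m pendant '[{"x":-0.004,"y":0,"z":0,"rx":0,"ry":0,"rz":0,"jaw":0.02},{"x":-0.004,"y":0,"z":0,"rx":0,"ry":0,"rz":0,"jaw":0.02},{"x":-0.004,"y":0,"z":0.0015,"rx":0,"ry":0,"rz":0,"jaw":0.02},{"x":-0.004,"y":0,"z":0.0015,"rx":0,"ry":0,"rz":0,"jaw":0.02},{"x":-0.004,"y":0,"z":0.0015,"rx":0,"ry":0,"rz":0,"jaw":0.02}]'| egrep 'pos|^force:'
```

```text
position: [0.6259, 0.1651, 0.1864]
force: [0.4, -0.4, -1.8]
```

```bash
python3 -m pendant '[{"x":0.006,"y":0,"z":0,"rx":0,"ry":0,"rz":0,"jaw":0.02},{"x":0.012,"y":0,"z":0,"rx":0,"ry":0,"rz":0,"jaw":0.02},{"x":0.018,"y":0,"z":0,"rx":0,"ry":0,"rz":0,"jaw":0.02},{"x":0.022,"y":0,"z":0,"rx":0,"ry":0,"rz":0,"jaw":0.02},{"x":0.024,"y":0,"z":0,"rx":0,"ry":0,"rz":0,"jaw":0.02},{"x":0.024,"y":0,"z":0,"rx":0,"ry":0,"rz":0,"jaw":0.02}]'| egrep 'pos|^force:'
```

```text
position: [0.6017, 0.1642, 0.1863]
force: [0.3, 0.3, -2.8]
```

```bash
for i in 1 2; do python3 -m pendant '[{"x":0.0015,"y":0,"z":0,"rx":0,"ry":0,"rz":0,"jaw":0.02},{"x":0.0015,"y":0,"z":0,"rx":0,"ry":0,"rz":0,"jaw":0.02}]'| egrep 'pos|^force:'; done
```

```text
position: [0.6004, 0.1641, 0.1863]
force: [-0.7, 0.0, -3.1]
position: [0.5988, 0.164, 0.1863]
force: [0.3, 1.4, -3.1]
```

```bash
for i in 1 2; do python3 -m pendant '[{"x":0.0015,"y":0,"z":0,"rx":0,"ry":0,"rz":0,"jaw":0.02},{"x":0.0015,"y":0,"z":0,"rx":0,"ry":0,"rz":0,"jaw":0.02}]'| egrep 'pos|^force:'; done
```

```text
position: [0.5973, 0.1639, 0.1862]
force: [0.3, 0.0, -3.1]
position: [0.5957, 0.1639, 0.1863]
force: [-1.0, 0.5, -2.4]
```

```bash
python3 -m pendant '[{"x":0.001,"y":0,"z":0,"rx":0,"ry":0,"rz":0,"jaw":0.02},{"x":0.001,"y":0,"z":0,"rx":0,"ry":0,"rz":0,"jaw":0.02}]'| egrep 'pos|^force:'
```

```text
position: [0.5948, 0.1639, 0.1863]
force: [0.3, -0.4, -2.7]
```

```bash
python3 -m pendant '[{"x":0.001,"y":0,"z":0,"rx":0,"ry":0,"rz":0,"jaw":0.02},{"x":0.001,"y":0,"z":0,"rx":0,"ry":0,"rz":0,"jaw":0.02}]'| egrep 'pos|^force:'
```

```text
position: [0.5938, 0.1638, 0.1863]
force: [0.3, 1.1, -1.8]
```

```bash
python3 -m pendant '[{"x":0.001,"y":0,"z":0,"rx":0,"ry":0,"rz":0,"jaw":0.02},{"x":0.001,"y":0,"z":0,"rx":0,"ry":0,"rz":0,"jaw":0.02}]'| egrep 'pos|^force:'
```

```text
position: [0.5928, 0.1637, 0.1863]
force: [-0.2, -0.7, -2.3]
```

```bash
python3 -m pendant '[{"x":0.001,"y":0,"z":0,"rx":0,"ry":0,"rz":0,"jaw":0.02},{"x":0.001,"y":0,"z":0,"rx":0,"ry":0,"rz":0,"jaw":0.02}]'| egrep 'pos|^force:'; python3 -c "
from h import *
snap('wrist','w8');snap('scene','s8')
s=cv2.imread('pics/s8.png')[145:205,315:375]; o=cv2.imread('pics/w8.png')[200:350,250:400]
cv2.imwrite('pics/c6.png',np.hstack([cv2.resize(s,(400,400),interpolation=2),cv2.resize(o,(400,400),interpolation=2)]))"
```

```text
position: [0.5918, 0.1637, 0.1863]
force: [-0.3, -0.0, -3.0]
```

View pics/c6.png

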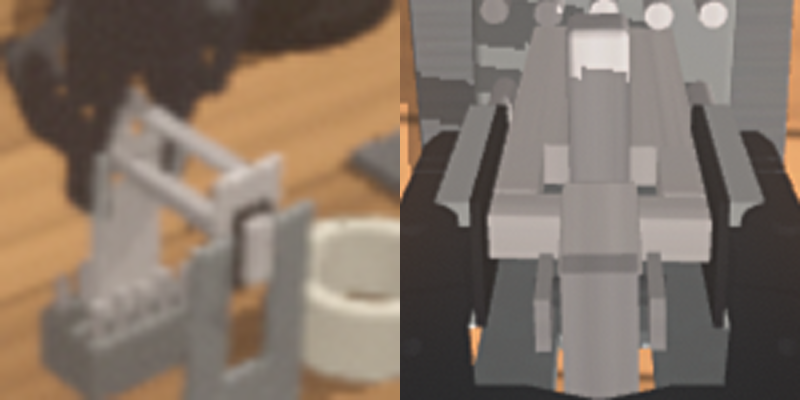

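The wrist crop shows the flap at (600,220) hanging on the robot side of the rim, so the tab is caught behind it. I'll keep pulling in 1 mm steps until I feel the stop.

```bash
python3 -m pendant '[{"x":0.001,"y":0,"z":0,"rx":0,"ry":0,"rz":0,"jaw":0.02},{"x":0.001,"y":0,"z":0,"rx":0,"ry":0,"rz":0,"jaw":0.02},{"x":0.001,"y":0,"z":0,"rx":0,"ry":0,"rz":0,"jaw":0.02}]'| egrep 'pos|^force:'
```

```text
position: [0.5909, 0.1636, 0.1863]
force: [0.5, 0.3, -2.1]
```

```bash
python3 -m pendant '[{"x":0.001,"y":0,"z":0,"rx":0,"ry":0,"rz":0,"jaw":0.02},{"x":0.001,"y":0,"z":0,"rx":0,"ry":0,"rz":0,"jaw":0.02},{"x":0.001,"y":0,"z":0,"rx":0,"ry":0,"rz":0,"jaw":0.02}]'| egrep 'pos|^force:'
```

```text
position: [0.5902, 0.1636, 0.1865]
force: [2.1, 0.4, -2.3]
```

```bash
python3 -m pendant '[{"x":0.0007,"y":0,"z":0,"rx":0,"ry":0,"rz":0,"jaw":0.02},{"x":0.0007,"y":0,"z":0,"rx":0,"ry":0,"rz":0,"jaw":0.02},{"x":0.0007,"y":0,"z":0,"rx":0,"ry":0,"rz":0,"jaw":0.02},{"x":0.0007,"y":0,"z":0,"rx":0,"ry":0,"rz":0,"jaw":0.02}]'| egrep 'pos|^force:'
```

```text
position: [0.5894, 0.1636, 0.1864]
force: [4.9, 1.6, -3.6]
```

The stop is felt at 4.9 N. I'll ease in 5 mm and lower onto the peg.

```bash
python3 -m pendant '[{"x":-0.003,"y":0,"z":0,"rx":0,"ry":0,"rz":0,"jaw":0.02},{"x":-0.005,"y":0,"z":0,"rx":0,"ry":0,"rz":0,"jaw":0.02},{"x":-0.005,"y":0,"z":0.001,"rx":0,"ry":0,"rz":0,"jaw":0.02},{"x":-0.005,"y":0,"z":0.001,"rx":0,"ry":0,"rz":0,"jaw":0.02},{"x":-0.005,"y":0,"z":0.001,"rx":0,"ry":0,"rz":0,"jaw":0.02}]'| egrep 'pos|^force:'
```

```text
position: [0.594, 0.1638, 0.1853]
force: [-1.2, 0.2, -1.3]
```

```bash
python3 -m pendant '[{"x":0,"y":0,"z":0.0007,"rx":0,"ry":0,"rz":0,"jaw":0.02},{"x":0,"y":0,"z":0.0007,"rx":0,"ry":0,"rz":0,"jaw":0.02},{"x":0,"y":0,"z":0.0007,"rx":0,"ry":0,"rz":0,"jaw":0.02}]'| egrep 'pos|^force:'
```

```text
position: [0.5942, 0.1638, 0.1847]
force: [-1.8, -0.1, 0.1]
```

```bash
python3 -m pendant '[{"x":0,"y":0,"z":0.0007,"rx":0,"ry":0,"rz":0,"jaw":0.02},{"x":0,"y":0,"z":0.0007,"rx":0,"ry":0,"rz":0,"jaw":0.02},{"x":0,"y":0,"z":0.0007,"rx":0,"ry":0,"rz":0,"jaw":0.02}]'| egrep 'pos|^force:'
```

```text
position: [0.5942, 0.1638, 0.184]
force: [-2.2, -0.1, 1.0]
```

The stand now bears the weight. I'll release slowly.

```bash
python3 -m pendant '[{"x":0,"y":0,"z":0,"rx":0,"ry":0,"rz":0,"jaw":0.036},{"x":0,"y":0,"z":0,"rx":0,"ry":0,"rz":0,"jaw":0.038},{"x":0,"y":0,"z":0,"rx":0,"ry":0,"rz":0,"jaw":0.04},{"x":0,"y":0,"z":0,"rx":0,"ry":0,"rz":0,"jaw":0.045},{"x":0,"y":0,"z":0,"rx":0,"ry":0,"rz":0,"jaw":0.05},{"x":0,"y":0,"z":0,"rx":0,"ry":0,"rz":0,"jaw":0.06},{"x":0,"y":0,"z":0,"rx":0,"ry":0,"rz":0,"jaw":0.07},{"x":0,"y":0,"z":0,"rx":0,"ry":0,"rz":0,"jaw":0.07}]' 20
python3 -c "
from h import *
snap('wrist','w9');snap('scene','s9')
s=cv2.imread('pics/s9.png')[135:225,300:390]; o=cv2.imread('pics/w9.png')[180:380,220:420]
cv2.imwrite('pics/c7.png',np.hstack([cv2.resize(s,(400,400),interpolation=2),cv2.resize(o,(400,400),interpolation=2)]))"
```

```text
t: 21.38
position: [0.5942, 0.1638, 0.1839]
eef_rot: [0.0, -0.021, 1.0, 0.0]
force: [0.5, 0.4, -0.4]
opening: 0.0699
gripper_force: 0.0
```

View pics/c7.png

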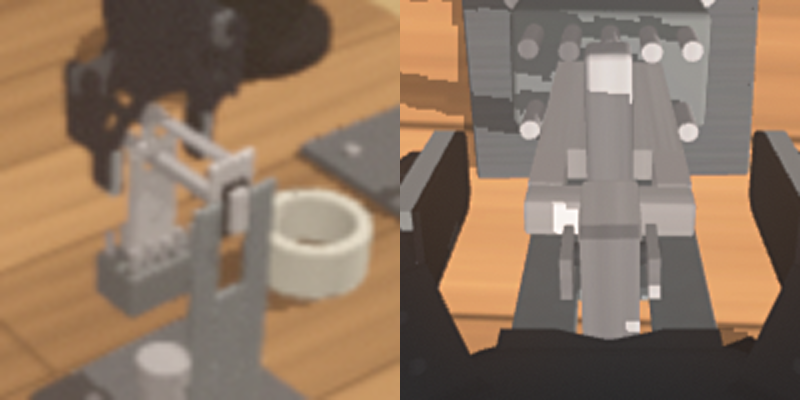

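The caddy hangs on the peg behind the flap, clear of the open fingers on both sides. I'll lift straight up and hand in.

```bash
python3 -m pendant '[{"x":0,"y":0,"z":-0.01,"rx":0,"ry":0,"rz":0,"jaw":0.075},{"x":0,"y":0,"z":-0.03,"rx":0,"ry":0,"rz":0,"jaw":0.075},{"x":0,"y":0,"z":-0.06,"rx":0,"ry":0,"rz":0,"jaw":0.075},{"x":0,"y":0,"z":-0.1,"rx":0,"ry":0,"rz":0,"jaw":0.075},{"x":0,"y":0,"z":-0.13,"rx":0,"ry":0,"rz":0,"jaw":0.075},{"x":0,"y":0,"z":-0.14,"rx":0,"ry":0,"rz":0,"jaw":0.075},{"x":0,"y":0,"z":-0.14,"rx":0,"ry":0,"rz":0,"jaw":0.075},{"x":0,"y":0,"z":-0.14,"rx":0,"ry":0,"rz":0,"jaw":0.075},{"x":0,"y":0,"z":-0.14,"rx":0,"ry":0,"rz":0,"jaw":0.075},{"x":0,"y":0,"z":-0.14,"rx":0,"ry":0,"rz":0,"jaw":0.075}]' && python3 -c "
from h import *
a=robot.snapshot('scene')['img'].astype(int); b=cv2.imread('pics/s9.png')[:,:,::-1].astype(int)
print('changed px at caddy block', (abs(a-b).max(2)[190:208,322:342]>25).sum())
print(robot.finish_job())"
```

```text
t: 22.72
position: [0.5939, 0.1638, 0.3228]
eef_rot: [-0.001, -0.021, 1.0, -0.0]
force: [0.0, 1.3, 0.0]
opening: 0.0749
gripper_force: 0.0
changed px at caddy block 0
the job is handed in; nothing more can be done
None
```

I handed the job in at about 23 s. The caddy hangs by its eye on the peg behind the flap, after I pulled it back against the flap's stop at about 5 N; the hand-in returned no verdict.

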